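Take two plaster pieces from a weighted conditioning case and fit them to their casts

TASK

Set the two weights from the clear case's cover aside upright on the cork mat, swing the cover fully up, fit the round rosette into the round seat of the cross-shaped cast and the oblong leaf into the oblong seat of the corbel, and leave the pointed finial in its well. Then shut the cover and stand each weight back on the pad it came from. Everything is fragile: set each thing down gently, never drop it or tip it over.

Things in the scene. Friction and masses are not known exactly. Their poses are not given: they have to be found in the camera images.
- weight_brass: Loose weight of yellow brass, 0.3 to 0.5 kg: a foot 46 mm in diameter and 24 mm high, a thin neck, and a grip knob 26 mm in diameter from 35 to 58 mm height. Origin at the centre of its underside, z up. At the start it stands on one of the two pads on the case's cover; which of the two varies.
- weight_iron: Loose weight of near-black iron, same shape and mass range as the brass one (foot 46 mm, knob 26 mm in diameter from 35 to 58 mm height). Origin at the centre of its underside, z up. It stands on the other pad.
- rosette: Loose round cream plaster boss with eight petal beads and an ochre centre on top: straight-sided cylinder 42 mm in diameter up to 32 mm height, 45 mm high over all, about 75 g. Origin at the centre of its underside, z up. Starts in one of the three wells of the case, under the clear cover.
- leaf: Loose oblong sage-green plaster leaf: a straight-sided block 46 mm (its x) by 34 mm (its y) up to 34 mm height with leaf ribs on top, 45 mm high over all, about 75 g. Origin at the centre of its underside, z up. Starts in another well of the case.
- finial: Loose white plaster finial with a pointed top: foot 36 mm in diameter, 46 mm high. Origin at the centre of its underside. Stands in the remaining well and stays there; it must not be shifted by more than 30 mm.
- case: Fixed case, 150 (x) by 222 mm (y). Origin: centre of underside; front to -x. Tray rim 22 mm high, foam floor 12 mm above origin; three wells (67 mm wide) at x +2, y -70, 0, +70 mm, ridges round them 22 mm high; white cassette behind, 32 mm high. Clear cover, 53 mm deep; when shut its top (75.5 mm high) carries two black pads, 48 mm wide, centred at x -50, y +60 and -60 mm, pad tops 77 mm above origin.
- cover (a joint): Cover angle a in rad: 0 shut (start), 1.7 fully up at its stop. Swings up and back about a line along the case's y at x +75, z 22.5 mm; stiff, stays where left, about 4 N at the handle: a black T-bar along y, 36 mm long, 14 mm thick, held out 30 mm from the cover's front wall on a 10 mm stem. Bar centre in the case's frame: y 0, x = 75 - 180 cos a + 24 sin a, z = 22.5 + 180 sin a + 24 cos a (mm).
- cast_cross: Fixed cream plaster tracery crossing with four arms, 120 mm across, arms about 36 mm high. In the middle a hub 82 mm in diameter and 40 mm high with a round seat 54 mm in diameter, 12 mm deep, brown floor 28 mm above the origin. Origin at the centre of its underside, under the seat's centre.
- cast_corbel: Fixed cream plaster corbel, about 128 by 102 mm, 40 mm high, with an oblong seat 58 mm (its x) by 46 mm (its y), 12 mm deep, brown floor 28 mm above the origin. Origin at the centre of its underside, under the seat's centre. The leaf's long side goes along the seat's long side, either way round.
- mat: Fixed brown cork mat, 116 mm (x) by 130 mm (y), 4 mm thick, flat on the bench: the side area for both weights together. Origin at the centre of its underside, top 4 mm above it.

How it is judged (in metres and radians):
On the way, in this order (a step that is already met when the one before it is completed fails the run):
1. the cover is swung fully up (over 1.3 rad) while both weights stand upright on the cork mat (x of weight_brass in the frame of mat between -0.058 and 0.058 m and y of weight_brass in the frame of mat between -0.065 and 0.065 m and z of each of weight_brass, weight_iron in the frame of mat below 0.01 m and angle between each of weight_brass, weight_iron's own z axis and vertical below 0.15 rad and x of weight_iron in the frame of mat between -0.058 and 0.058 m and y of weight_iron in the frame of mat between -0.065 and 0.065 m and value of joint cover above 1.3 rad), for 0.2 s.
2. the rosette and the leaf sit in their seats (horizontal distance between rosette and cast_cross below 0.01 m and z of rosette in the frame of cast_cross below 0.033 m and angle between each of rosette, leaf's own z axis and vertical below 0.15 rad and horizontal distance between leaf and cast_corbel below 0.012 m and angle between the x axis of leaf and the x axis of cast_corbel, either way round below 0.3 rad and z of leaf in the frame of cast_corbel below 0.033 m), for 0.2 s.
At the end, for the whole second after the job is handed in: Rosette flat in the round seat within 10 mm of centre; leaf flat in the oblong seat within 12 mm and 0.3 rad; cover shut (under 0.03 rad); each weight upright within 15 mm of where it stood at the start; finial within 30 mm of its start; all released and at rest (all of step 2 and value of joint cover below 0.03 rad and distance of each of weight_brass, weight_iron from where it was at the start of the episode below 0.015 m and angle between each of weight_brass, weight_iron's own z axis and vertical below 0.1 rad and distance of finial from where it was at the start of the episode below 0.03 m and linear speed of each of weight_brass, weight_iron, rosette, leaf, finial below 0.02 m/s); the robot touches nothing.
It fails at once if a weight tips over (past 0.7 rad) (angle between any of weight_brass, weight_iron's own z axis and vertical above 0.7 rad).
It fails at once if a plaster piece tips over (past 0.7 rad) (angle between any of rosette, leaf, finial's own z axis and vertical above 0.7 rad).
It fails at once if a weight is dropped or thrown: over 0.6 m/s with no finger on it (a free fall of about 20 mm) ((contact force between weight_brass and the fingers below 0.05 N and linear speed of weight_brass above 0.6 m/s) or (contact force between weight_iron and the fingers below 0.05 N and linear speed of weight_iron above 0.6 m/s)).
It fails at once if a plaster piece is dropped or thrown: over 0.6 m/s with no finger on it (a free fall of about 20 mm) ((contact force between rosette and the fingers below 0.05 N and linear speed of rosette above 0.6 m/s) or (contact force between leaf and the fingers below 0.05 N and linear speed of leaf above 0.6 m/s)).
It fails at once if the finial is taken from its well (over 30 mm from where it stood) (distance of finial from where it was at the start of the episode above 0.03 m).
It also fails if it takes over 144 s, if anything falls off the work surface, if the arm or the gripper's body presses on something with over 40 N, if the wrist force passes 120 N, or if a joint passes its speed limit or range.

ROBOT

A 6-joint arm with a two-finger parallel gripper is mounted at the origin on the work surface. World frame = base frame: x ahead of the robot, y to its left, z up, the work surface at z = 0. Lengths are in m, angles in degrees, forces in N, time in s.
With the tool pointing down it reaches from about 0.325 to 0.775 m from the base axis. Payload 5.5 kg.
Tool frame: the origin (TCP) lies at the centre of the arm's flange, where the gripper is bolted on; the fingertips stand 182 mm ahead of it and the grasp point (between the pads) lies 163 mm ahead of it; z points along the fingers, y is the direction in which the jaws open and shut (so a half turn about z gives the same grasp; the last joint's range is limited). The gripper opens to 88 mm and grips with 3 to 60 N. Pads are 20 mm wide; open, the fingers measure 115 mm over their backs; the gripper's body (75 mm by 178 mm) begins 61 mm behind the grasp point.
Start: joints at [63.043, 5.22, 70.514, -0, 104.267, -3.249], TCP at [0.241, 0.549, 0.405] pointing down, gripper open.
Joint ranges: [-164.24, 164.24], [-49.07, 125.15], [9.68, 141.18], [-86.29, 266.29], [3.28, 154.24], [-151.56, 151.56]. Speed limits (degrees/s): [147.25, 147.25, 172.46, 180, 180, 180].

INTERFACE

Orientations are given as [roll, pitch, yaw] about the fixed x, y, z axes, in that order (R = Rz(yaw) Ry(pitch) Rx(roll)).
In Python, from station import r gives the robot as it stands. The module is installed in compiled form; this text tells all that it offers. Calls block until the motion is done:
- r.reach(position, orientation): joint-space move of the TCP to a pose.
- r.servo_line(position, rotation=None, speed=0.15): straight line of the TCP; rotation=None keeps the orientation; speed is the mean speed in m/s.
- r.move_joints(angles): joint-space move.
- r.let_go() and r.grab(squeeze=None): open the fingers fully, or close them until they stop; squeeze is the grip in N (None keeps the last).
- r.wait(seconds).
- r.inverse_kinematics(position, orientation): joint angles nearest the present ones, or None.
- r.sense(): the state.
- r.snapshot(name): name is "side" or "top" or "wrist"; returns a dict with "frame" (420x560x3 uint8, red, green, blue), "fx", "fy", "cx", "cy" (pixels), "R" (3x3) and "t" (3): a world point X has camera coordinates R X + t. Camera axes: x right, y down, z forward; pixel columns grow to the right and rows downward; lengths in m; the calibration is good to about 2 mm. A picture is of the moment at which its call begins. There is no depth.
A pose or a line that the arm cannot do raises r.IKError and nothing moves.
- r.hand_in(): hands the job in, once; it reports no verdict.
The state is a dict: "clock": time; "joints": joint angles; "joint_vel": joint speeds; "joint_torque": joint torques, N m; "tcp_pos": TCP position; "orientation": TCP orientation; "contact_force": force on the tool from outside, world axes, zero at the start; "torque": the same for the moment, N m; "opening": finger opening in m.
Only numpy, scipy, OpenCV 4.12 (cv2) and the standard library are available. Lean on these libraries where they do the work, as an engineer would, in place of code of your own. Each camera call takes 0.05 s, during which the arm holds its last target. There are 200 camera calls.

## Working session

There is one attempt and no reset: what is moved stays moved. The work goes in short steps, each a Python script; the robot and the scene stay as the last script left them, time stands still between calls to the robot, and variables do not carry over. Pictures are saved under pics/ and viewed, about 12 in all and at most 16, crops included, and the job is handed in when it is done.

```bash
mkdir -p pics
python3 - <<'E'
from station import r
import cv2,numpy as np,pickle
for n in("top","side"):
    s=r.snapshot(n);pickle.dump(s,open(n+"0.pkl","wb"))
    cv2.imwrite(f"pics/{n}0.png",cv2.resize(s["frame"][:,:,::-1],(800,600),interpolation=cv2.INTER_CUBIC))
    print(n,s["fx"],s["fy"],s["cx"],s["cy"],s["R"],s["t"],-np.array(s["R"]).T@s["t"])
s=r.sense();print(s)
E
```

```text
top 424.8215147180332 424.8215147180332 277.1220766762838 218.86016339468216 [[-0.02971092 -0.99954091 -0.00593489]
 [-0.98701252  0.03027527 -0.15776465]
 [ 0.1578719   0.00117048 -0.98745891]] [0.01089381 0.53793241 0.75820031] [ 0.41157117 -0.0062847   0.83362302]
side 382.87776668014476 382.87776668014476 284.8105693574454 205.8729443047959 [[ 0.88005942 -0.4746854  -0.01300726]
 [-0.3520798  -0.6338803  -0.68864764]
 [ 0.31864594  0.61063044 -0.72497947]] [-0.48835972  0.2561689   0.80044306] [ 0.26491953 -0.5582117   0.75036268]
{'clock': 0.1, 'joints': array([ 6.30429171e+01,  5.25904614e+00,  7.05735889e+01, -1.69575121e-03,
        1.04266955e+02, -3.24778139e+00]), 'joint_vel': array([ 0.02269814, -0.04971574, -0.16338719,  0.10407948,  0.06737664,
       -0.09890692]), 'joint_torque': array([ 2.30180332e-03, -4.47854090e+01, -4.07572281e+01,  7.00337626e-02,
        2.83192220e-02, -1.21791904e-04]), 'tcp_pos': array([0.24128029, 0.54940852, 0.40363076]), 'orientation': array([-1.79900477e+02, -4.00065637e-03,  1.56290279e+02]), 'contact_force': array([-0.63013769, -0.06088948, -0.64715081]), 'torque': array([-0.00232483, -0.01922803, -0.03614415]), 'opening': 0.08795596901343902}
```

View pics/top0.png

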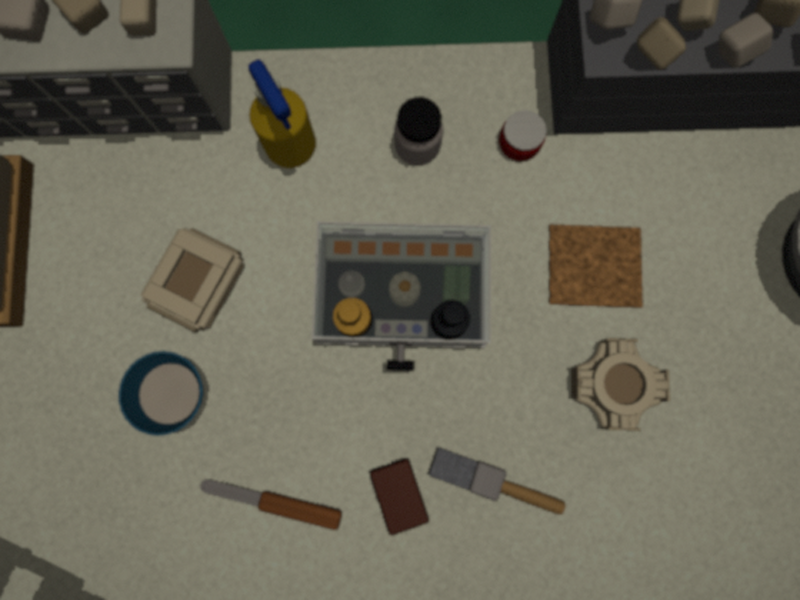

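View pics/side0.png

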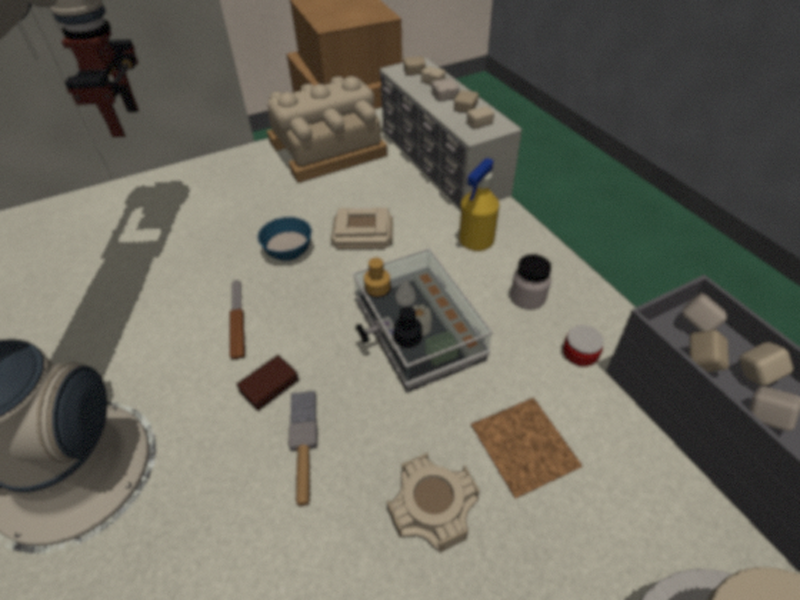

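The top view (800x600) shows brass knob (349,310), iron knob (452,312), handle bar (400,365), cross seat (625,384), corbel seat (189,276), mat centre (596,265). In the wells from left to right: finial, rosette, leaf. The side view agrees.

```bash
cat > h.py <<'E'
import cv2,numpy as np,pickle
def bp(s,u,v,z,sc=1/0.7):
    R=np.array(s["R"]);t=np.array(s["t"]);u=(u+.5)/sc-.5;v=(v+.5)/sc-.5
    d=R.T@np.array([(u-s["cx"])/s["fx"],(v-s["cy"])/s["fy"],1.]);c=-R.T@t
    return c+d*(z-c[2])/d[2]
def pj(s,P):
    P=np.atleast_2d(P);q=P@np.array(s["R"]).T+np.array(s["t"])
    return np.c_[q[:,0]/q[:,2]*s["fx"]+s["cx"],q[:,1]/q[:,2]*s["fy"]+s["cy"]]
E
python3 - <<'E'
from h import *
T=pickle.load(open("top0.pkl","rb"));S=pickle.load(open("side0.pkl","rb"))
for n,t,s,z in [("brass knob",(349,308),(376,263),.135),("iron knob",(452,311),(407,315),.135),("handle",(400,365),(362,338),.0465),
 ("cross",(625,384),(435,494),.028),("corbel",(189,276),(361,221),.028),("mat",(596,265),(526,446),.004)]:
    print(n,bp(T,*t,z)[:2].round(4),bp(S,*s,z)[:2].round(4))
for n,p,z in [("covFL",(316,342),.0755),("covFR",(487,345),.0755),("covBL",(320,226),.0755),("covBR",(488,229),.0755),
 ("matTL",(549,226),.004),("matTR",(641,228),.004),("matBL",(549,303),.004),("matBR",(642,306),.004),
 ("sA",(187,249),.04),("sB",(212,263),.04),("sC",(193,302),.04),("sD",(165,288),.04)]:
    print(n,bp(T,*p,z)[:2].round(4))
f=T["frame"][:,:,::-1]
a=cv2.resize(f[150:270,210:350],(800,686),interpolation=cv2.INTER_CUBIC)[:600]
b=np.hstack([cv2.resize(f[150:240,90:180],(400,400),interpolation=cv2.INTER_CUBIC),cv2.resize(f[225:315,390:480],(400,400),interpolation=cv2.INTER_CUBIC)])
g=lambda x:(255*(x/255.)**.6).astype(np.uint8)
cv2.imwrite("pics/a.png",g(a));cv2.imwrite("pics/b.png",g(b))
E
```

```text
brass knob [0.5307 0.0494] [0.5244 0.0474]
iron knob [ 0.5235 -0.0707] [ 0.515  -0.0775]
handle [ 0.4689 -0.0084] [ 0.4619 -0.0168]
cross [ 0.4363 -0.3038] [ 0.4387 -0.2958]
corbel [0.5998 0.2748] [0.5985 0.2831]
mat [ 0.6034 -0.2869] [ 0.5999 -0.2888]
covFL [0.4988 0.0963]
covFR [ 0.4885 -0.118 ]
covBL [0.6497 0.0898]
covBR [ 0.6389 -0.1274]
matTL [ 0.662  -0.2252]
matTR [ 0.655  -0.3547]
matBL [ 0.5516 -0.2175]
matBR [ 0.5434 -0.3456]
sA [0.6344 0.2742]
sB [0.6139 0.24  ]
sC [0.5614 0.2644]
sD [0.5816 0.3023]
```

View pics/a.png

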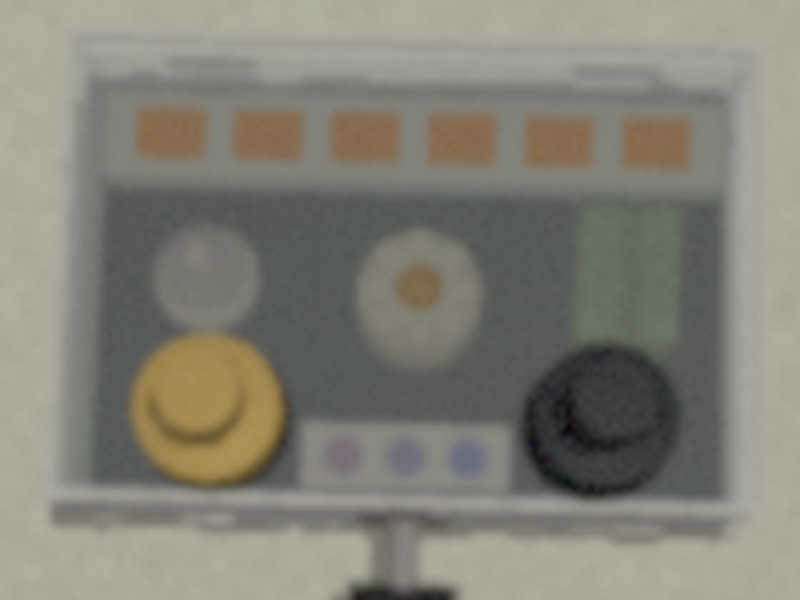

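View pics/b.png

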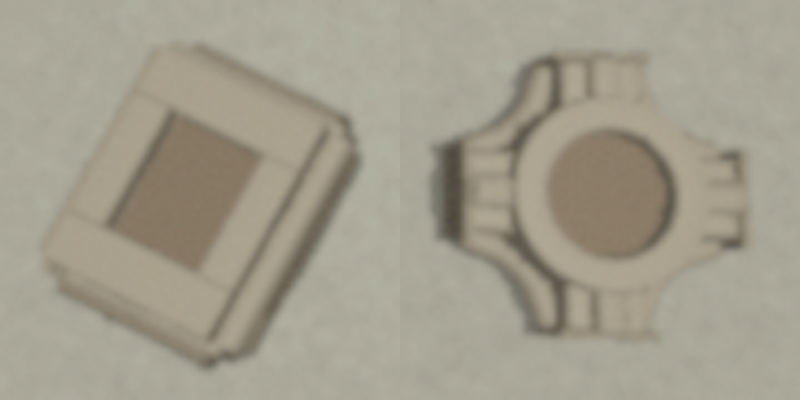

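The first crop gives a refined brass knob at (198,395) and iron knob at (613,393). The second shows the corbel seat rim at (172,108), (264,155), (200,273), (107,225) and the cross seat floor centred near (610,193) with its rim a bit wider. Next I'll refine these, then look from the wrist above the case.

```bash
cat >> h.py <<'E'
D=np.array([0,0,-1.])
def pose(s):  # case pose helper: case->world
    c,sn=np.cos(s[2]),np.sin(s[2]); return lambda x,y,z=0:np.array([s[0]+c*x-sn*y,s[1]+sn*x+c*y,z])
E
python3 - <<'E'
from h import *
T=pickle.load(open("top0.pkl","rb"))
a=lambda u,v,z:bp(T,u/5.714+210,v/5.714+150,z,1)[:2]
b=lambda u,v,z:bp(T,u/4.444+90,v/4.444+150,z,1)[:2]
c=lambda u,v,z:bp(T,(u-400)/4.444+390,v/4.444+225,z,1)[:2]
B=a(198,395,.135);I=a(613,393,.135);print("knobs",B,I,B-I,np.linalg.norm(B-I))
yaw=np.arctan2(-(B-I)[0],(B-I)[1]);print("yaw",np.degrees(yaw),"case",(B+I)/2-np.array([-.05*np.cos(yaw),-.05*np.sin(yaw)]))
P=np.array([b(172,108,.04),b(264,155,.04),b(200,273,.04),b(107,225,.04)]);print("corb",P.mean(0),[np.degrees(np.arctan2(*(q)[::-1])) for q in(P[0]-P[3],P[1]-P[2],P[0]-P[1],P[3]-P[2])],np.linalg.norm(P-np.roll(P,1,0),axis=1))
print("cross hub",c(597,193,.04),"floor",c(607,193,.028),c(612,193,.04))
from station import r
print(r.inverse_kinematics([.45,-.01,.40],[180,0,0]),r.inverse_kinematics([.45,-.01,.40],[180,0,180]))
r.reach([.50,-.01,.38],[180,0,0])
s=r.snapshot("wrist");pickle.dump(s,open("w1.pkl","wb"));print(-np.array(s["R"]).T@s["t"],s["R"],s["fx"],r.sense()["tcp_pos"],r.sense()["clock"])
cv2.imwrite("pics/w1.png",cv2.resize(s["frame"][:,:,::-1],(800,600),interpolation=cv2.INTER_CUBIC))
E
```

```text
knobs [0.52447098 0.04862776] [ 0.52135316 -0.07227397] [0.00311782 0.12090173] 0.12094192273280353
yaw -1.4772191513737982 case [ 0.57289546 -0.01311208]
corb [0.59761707 0.27123889] [np.float64(-27.60879979979897), np.float64(-27.461373489663018), np.float64(61.192552173413574), np.float64(61.2736576374439)] [0.05751324 0.04604275 0.05745112 0.04618929]
cross hub [ 0.43653586 -0.29378339] floor [ 0.43678679 -0.30235249] [ 0.43634886 -0.30002191]
[-5.60510233e+00 -1.80200040e+01  9.25257204e+01 -2.54444375e-14
  1.05494284e+02  8.43948977e+01] [ -5.60510233 -18.02000396  92.5257204    0.         105.49428356
 -95.60510233]
[ 0.5734392  -0.00889125  0.36081718] [[ 6.92719526e-04 -9.99999410e-01  8.37219586e-04]
 [-9.62877856e-01 -4.41007922e-04  2.69937104e-01]
 [-2.69936575e-01 -9.93130903e-04 -9.62877593e-01]] 366.0549402831109 [ 0.50008454 -0.00933317  0.38003921] 2.3583
```

View pics/w1.png

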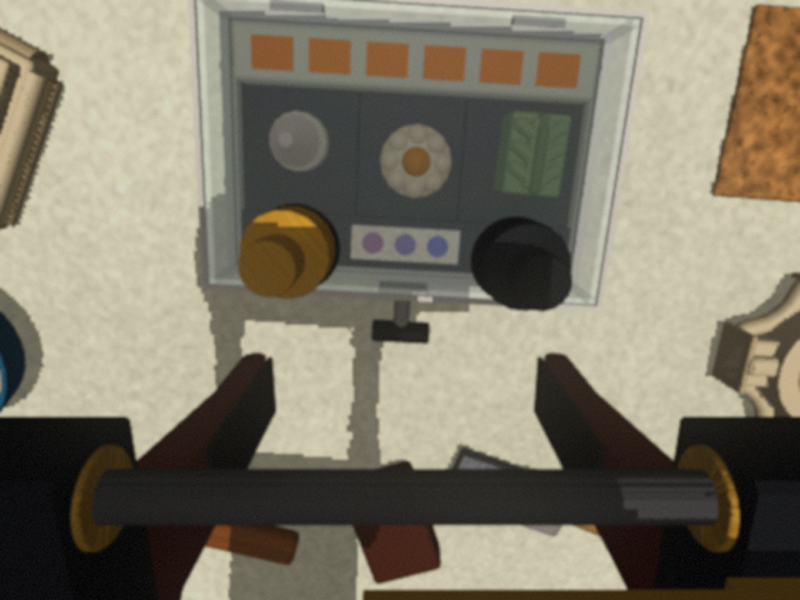

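The wrist view shows the brass knob top near (272,266), the handle bar at (401,331), iron at roughly (535,270), and cover front corners (210,284), (597,305). The camera looks forward of the gripper.

Run:
```python
from h import *
W=pickle.load(open("w1.pkl","rb"));T=pickle.load(open("top0.pkl","rb"))
f=lambda u,v,z:bp(W,u,v,z)[:2]
print("brass",f(272,266,.135),"barTop",f(401,328,.0535),"top cam bar",bp(T,400,363,.0535))
a=lambda u,v,z:bp(T,u/5.714+210,v/5.714+150,z,1)[:2]
print("brass foot top cam",a(209,409,.101),"iron",a(602,419,.101))
for n,p,z in[("FL",(210,284),.0755),("FR",(597,305),.0755),("BR",(640,17),.0755),("casL",(253,52),.032),("sq6",(558,70),.032),("sq1",(272,53),.032),("ros",(416,161),.057),("fin",(298,140),.03),("leaf",(534,152),.055)]: print(n,f(*p,z))
g=W["frame"][:,:,::-1][130:230,150:420]
cv2.imwrite("pics/w1c.png",cv2.resize((255*(g/255.)**.45).astype(np.uint8),(800,296),interpolation=cv2.INTER_CUBIC))
```

```text
brass [0.52704721 0.049188  ] barTop [ 0.47128987 -0.00698516] top cam bar [ 0.47094996 -0.00842672  0.0535    ]
brass foot top cam [0.52553247 0.04801652] iron [ 0.51877604 -0.07177606]
FL [0.50452743 0.09994441]
FR [ 0.49238522 -0.11834746]
BR [ 0.63953352 -0.12476717]
casL [0.63128003 0.07811493]
sq6 [ 0.62186181 -0.0981938 ]
sq1 [0.63076221 0.06721966]
ros [ 0.57101563 -0.0155325 ]
fin [0.58299338 0.05524018]
leaf [ 0.5759259  -0.08185588]
```

View pics/w1c.png

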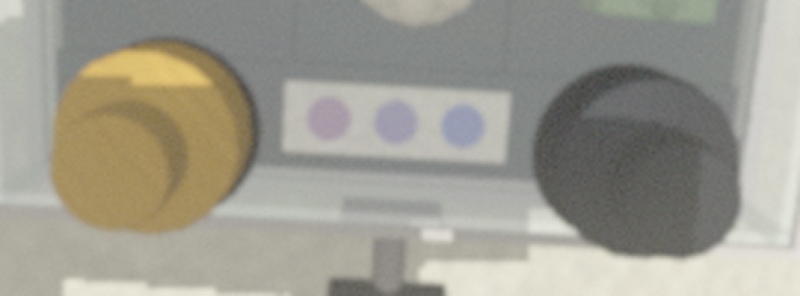

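Estimates agree within about 3 mm: case at (0.572,-0.014), yaw about -3.1°. Brass (0.526,0.0485), iron (0.5195,-0.0715). Moving the iron first.

```bash
cat >> h.py <<'E'
O=[180,0,-3.1]
def pick(r,x,y,g,F=25,up=.05,o=O,above=True):   # g: height of grasp point
    if above: r.reach([x,y,g+.163+up],o)
    r.servo_line([x,y,g+.163],speed=.1); r.grab(F); s=r.sense()
    print("grip",s["opening"],s["contact_force"].round(1),s["clock"]); return s
def place(r,x,y,g,up=.05,o=O,via=None):
    if via is not None: r.servo_line([x,y,via+.163],o,speed=.25)
    r.servo_line([x,y,g+.012+.163],o,speed=.15); r.servo_line([x,y,g+.163],speed=.03)
    print("down",r.sense()["contact_force"].round(1)); r.let_go(); r.wait(.2); r.servo_line([x,y,g+.163+up],speed=.15); print("t",r.sense()["clock"])
E
cat > mv.py <<'E'
from h import *
from station import r
def tomat(x,y,mx):
    g=.077+.048
    pick(r,x,y,g); r.servo_line([x,y,g+.04+.163],speed=.12)
    s=r.sense();print("lifted",s["opening"],s["contact_force"].round(1))
    m=pose((.603,-.286,np.radians(-3.1)))(mx,0)
    place(r,m[0],m[1],.004+.048+.0015,via=g+.04,up=.08)
E
python3 - <<'E'
from mv import *
tomat(.5195,-.0715,.028)
s=r.snapshot("top");cv2.imwrite("pics/t2.png",cv2.resize(s["frame"][:,:,::-1],(800,600),interpolation=cv2.INTER_CUBIC))
E
```

```text
grip 0.025212991318922014 [-0.6  0.5 -0.6] 4.4
lifted 0.025197407971140152 [-0.  -0.4 -3.4]
down [-0.1  0.6 -3. ]
t 9.3167
```

View pics/t2.png

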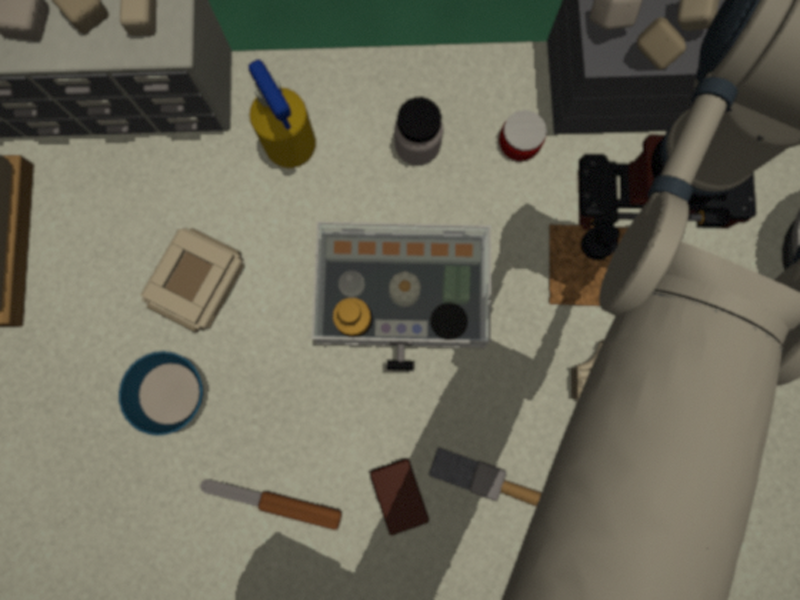

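Iron stands on the mat (599,240), its pad on the cover is at (448,321). Now brass, then go to the handle.

Run:
```python
from mv import *
s=r.snapshot("top");print("iron pad",bp(s,448,321,.077))
tomat(.526,.0485,-.028)
r.reach([.47,-.0085,.33],O)
r.wait(.1)
s=r.snapshot("top");a=s["frame"][:,:,::-1]
cv2.imwrite("pics/t3.png",cv2.resize(a[140:290,200:480],(800,428),interpolation=cv2.INTER_CUBIC))
```

```text
iron pad [ 0.52017354 -0.07040003  0.077     ]
grip 0.02550722698019864 [-0.1  1.9  1.6] 12.3833
lifted 0.025193468498839404 [ 0.3 -0.1 -4.9]
down [ 0.7 -0.1 -4.1]
t 17.675
```

View pics/t3.png

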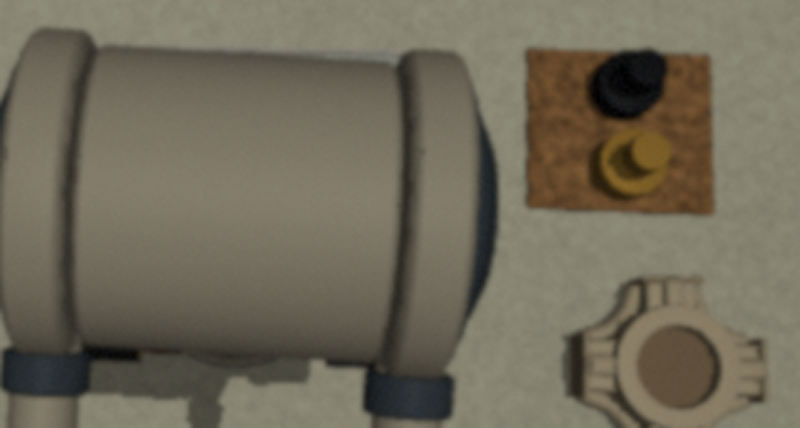

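Both weights stand upright on the mat. Opening the cover along its arc, watching the force.

```bash
cat > cov.py <<'E'
from h import *
from station import r
Y=np.radians(-3.1); B0=np.array([.4685,-.0088,.0465])
def bar(a):
    dx=.18*(1-np.cos(a))+.024*np.sin(a); return B0+np.array([dx*np.cos(Y),dx*np.sin(Y),.18*np.sin(a)+.024*(np.cos(a)-1)])
up=np.array([0,0,.163])
def swing(a0,a1,n=9,v=.12):
    for a in np.linspace(a0,a1,n+1)[1:]:
        r.servo_line(bar(a)+up,speed=v); f=r.sense()["contact_force"]; print(round(a,2),f.round(1),end=" ")
        if np.linalg.norm(f)>35: print("STOP");break
    print(r.sense()["opening"],r.sense()["clock"])
E
python3 - <<'E'
from cov import *
r.reach(bar(0)+up+[0,0,.05],O)
r.servo_line(bar(0)+up,speed=.1); r.grab(25); s=r.sense(); print(s["opening"],s["contact_force"])
swing(0,1.69)
E
```

```text
0.03603395422399281 [ 0.42782017  7.73436009 -0.16863711]
0.19 [-0.7  8.4  1.8] 0.38 [0.  7.3 0.8] 0.56 [0.9 7.3 1. ] 0.75 [ 1.6  6.3 -0.3] 0.94 [ 1.7  6.9 -0.2] 1.13 [ 1.6  6.4 -0.7] 1.31 [1.6 6.  1. ] 1.5 [3.4 5.6 2.5] 1.69 [4.1 5.9 2.7] 0.03548164361453751 24.75
```

Run:
```python
from cov import *
r.let_go(); p=r.sense()["tcp_pos"]; r.servo_line(p+[0,0,.05],speed=.2); r.reach([.495,-.012,.36],O)
r.wait(.1); s=r.snapshot("wrist");pickle.dump(s,open("w2.pkl","wb"));print(r.sense()["clock"],r.sense()["contact_force"])
cv2.imwrite("pics/w2.png",cv2.resize(s["frame"][:,:,::-1],(800,600),interpolation=cv2.INTER_CUBIC))
```

```text
27.0667 [-0.01414706 -0.40005705 -0.60040443]
```

View pics/w2.png

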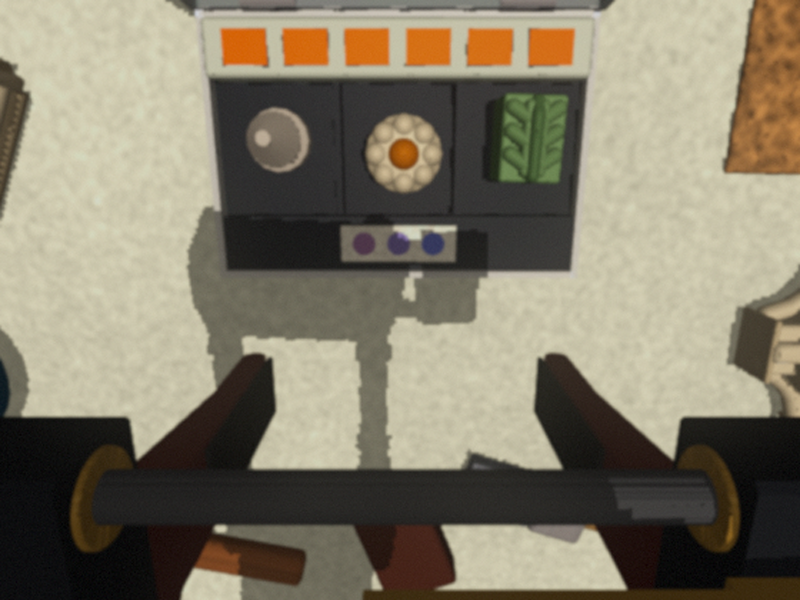

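The cover is fully up. Rosette centre (404,153), leaf top centre (534,138), roughly square to the case, and finial (278,139).

Run:
```python
from h import *
W=pickle.load(open("w2.pkl","rb"));f=lambda u,v,z:bp(W,u,v,z)[:2]
print("ros",f(404,153,.052),f(404,154,.055))
print("leaf",[f(*p,.046).round(4) for p in[(503,93),(569,95),(565,184),(499,182)]],np.mean([f(*p,.050) for p in[(503,93),(569,95),(565,184),(499,182)]],0))
print("fin foot",f(280,140,.02),"tip",f(262,137,.058),"front",f(226,271,.022),f(572,271,.022))
m=(f(226,271,.022)+f(572,271,.022))/2;c,s=np.cos(np.radians(-3.1)),np.sin(np.radians(-3.1));print("case",m+.075*np.array([c,s]))
from station import r
for p,o in[([.572,-.016,.21],[180,0,32]),([.572,-.016,.21],[180,0,-38]),([.436,-.302,.24],[180,0,32]),([.436,-.302,.24],[180,0,-38]),([.5976,.2712,.24],[180,0,-27.5]),([.575,-.085,.21],[180,0,-3])]: print(o,r.inverse_kinematics(p,o))
```

```text
ros [ 0.571114   -0.01579394] [ 0.57058995 -0.01576506]
leaf [array([ 0.5986, -0.0695]), array([ 0.5957, -0.1043]), array([ 0.5499, -0.1034]), array([ 0.553 , -0.0671])] [ 0.57423061 -0.08512777]
fin foot [0.58262241 0.0563393 ] tip [0.58301816 0.05690063] front [0.50690942 0.09871169] [ 0.49502609 -0.11637843]
case [ 0.57585801 -0.01288928]
[180, 0, 32] [-5.00862928e+00  3.85053948e+00  9.18204992e+01 -2.54444375e-14
  8.43289613e+01  5.29913707e+01]
[180, 0, -38] [-5.00862928e+00  3.85053948e+00  9.18204992e+01 -2.54444375e-14
  8.43289613e+01  1.22991371e+02]
[180, 0, 32] [-3.83843026e+01 -3.74671015e+00  9.62974603e+01 -2.54444375e-14
  8.74492499e+01  1.96156974e+01]
[180, 0, -38] [-3.83843026e+01 -3.74671015e+00  9.62974603e+01 -2.54444375e-14
  8.74492499e+01  8.96156974e+01]
[180, 0, -27.5] [ 2.14395139e+01  1.54274082e+01  7.58195039e+01 -2.54444375e-14
  8.87530880e+01  1.38939514e+02]
[180, 0, -3] [-1.17623288e+01  5.21518448e+00  9.03822967e+01 -2.54444375e-14
  8.44025189e+01  8.12376712e+01]
```

Leaf centre (0.574,-0.086), yaw about -2.5°. Rosette (0.571,-0.016). The seats I'll pin down by matching the brown floor's visible region in both fixed views.

Run:
```python
from h import *
from scipy.optimize import minimize
C=[pickle.load(open(n+"0.pkl","rb")) for n in("top","side")]
th=np.linspace(0,2*np.pi,60);circ=.027*np.c_[np.cos(th),np.sin(th)];rect=np.array([[29,23],[-29,23],[-29,-23],[29,-23]])/1000.
def synth(s,q,sh,K=8):
    c,n=np.cos(q[2]),np.sin(q[2]);P=sh@np.array([[c,n],[-n,c]])+q[:2];out=None
    for z in(.028,.04):
        m=np.zeros((420*2,560*2),np.uint8);uv=(pj(s,np.c_[P,np.full(len(P),z)])+.5)*2-.5
        cv2.fillPoly(m,[np.round(uv*16).astype(np.int32)],255,shift=4,lineType=cv2.LINE_AA);out=m if out is None else np.minimum(out,m)
    return cv2.resize(out,(560,420),interpolation=cv2.INTER_AREA)/255.
for n,sh,q0 in(("cross",circ,[.437,-.3,0]),("corbel",rect,[.5976,.2712,np.radians(-27.5)])):
    for cs in([C[0]],[C[1]],C):
        M=[]
        for s in cs:
            f=cv2.GaussianBlur(s["frame"],(3,3),0).astype(float);sat=f[...,0]/(f[...,2]+1)
            u=pj(s,[[*q0[:2],.034]])[0].astype(int);w=synth(s,q0,sh);inn=np.median(sat[w>.9]);ring=cv2.dilate((w>0).astype(np.uint8),np.ones((11,11)))-cv2.dilate((w>0).astype(np.uint8),np.ones((5,5)))
            out=np.median(sat[ring>0]);k=np.clip((sat-out)/(inn-out),0,1);k[cv2.dilate((w>0).astype(np.uint8),np.ones((13,13)))==0]=0;M.append(k)
        cost=lambda q:sum(((synth(s,q*[.01,.01,.1],sh)-k)**2).sum()/k.sum() for s,k in zip(cs,M))
        x0=np.array(q0)/[.01,.01,.1]
        R=minimize(cost,x0,method="Nelder-Mead",options=dict(initial_simplex=np.vstack([x0]+[x0+.6*e for e in np.eye(3)]),xatol=1e-3,fatol=1e-5))
        q=R.x*[.01,.01,.1];print(n,len(cs),q[:2].round(4),np.degrees(q[2]).round(1),R.fun.round(3))
```

```text
cross 1 [ 0.4369 -0.3001] -0.5 0.025
cross 1 [ 0.4346 -0.2977] 3.4 0.042
cross 2 [ 0.4359 -0.2992] 1.2 0.109
corbel 1 [0.5986 0.2739] -27.8 0.035
corbel 1 [0.5972 0.2762] -28.5 0.05
corbel 2 [0.5986 0.2744] -27.8 0.121
```

Both views agree: cross (0.436,-0.299), corbel (0.598,0.2745, -27.8°). Now the rosette, with the jaws turned about 33° to clear its neighbours.

Run:
```python
from h import *
from station import r
o=[180,0,144]
r.reach([.571,-.0155,.33],o)
pick(r,.571,-.0155,.046,F=12,o=o,above=False)
r.servo_line([.571,-.0155,.14+.163],speed=.15);s=r.sense();print(s["opening"],s["contact_force"].round(1))
place(r,.4362,-.2993,.062+.001,via=.14,o=o,up=.1)
r.reach([.574,-.086,.33],[180,0,177])
s=r.snapshot("top");cv2.imwrite("pics/t4.png",cv2.resize(s["frame"][:,:,::-1][140:320,200:480],(800,514),interpolation=cv2.INTER_CUBIC))
```

```text
grip 0.04106712226179617 [ 0.2 -0.2  0. ] 31.4
0.04099686136812527 [-0.4  1.3 -1.6]
down [-0.3  0.7 -0.1]
t 36.6
```

View pics/t4.png

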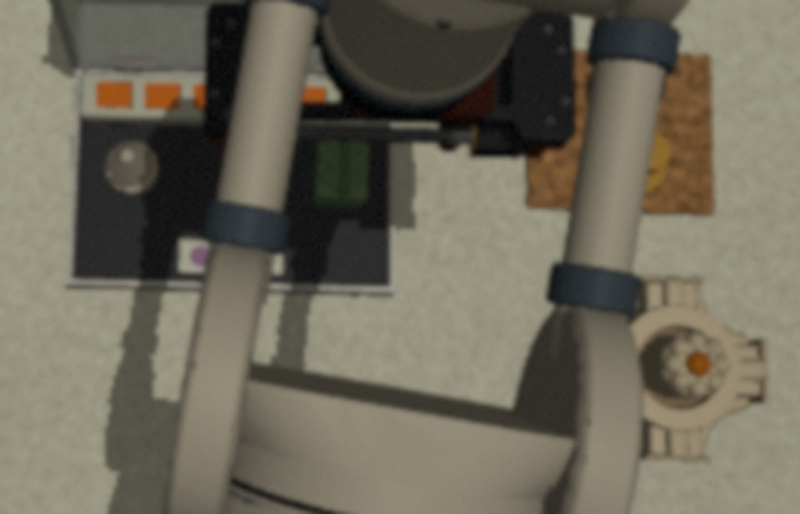

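The rosette sits in the cross seat, its ochre centre at crop (699,363). I'll check that number and carry on with the leaf.

Run:
```python
from h import *
from station import r
T=pickle.load(open("top0.pkl","rb"))
print("ros now",[bp(T,699/2.857+200,363/2.857+140,z,1)[:2].round(4) for z in(.066,.073)])
pick(r,.574,-.0855,.046,F=12,o=[180,0,177.3],above=False)
r.servo_line([.574,-.0855,.14+.163],speed=.15);s=r.sense();print(s["opening"],s["contact_force"].round(1))
o=[180,0,152.2]
r.servo_line([.58,.09,.15+.163],[180,0,165],speed=.25)
place(r,.598,.2745,.062+.001,via=.15,o=o,up=.1)
r.reach([.45,.0,.42],O)
s=r.snapshot("top")["frame"][:,:,::-1];w=r.snapshot("side")["frame"][:,:,::-1]
cv2.imwrite("pics/t5.png",np.hstack([cv2.resize(s[150:240,90:180],(400,400),interpolation=cv2.INTER_CUBIC),cv2.resize(s[225:315,390:480],(400,400),interpolation=cv2.INTER_CUBIC)]))
cv2.imwrite("pics/s5.png",cv2.resize(w,(800,600),interpolation=cv2.INTER_CUBIC))
print(r.sense()["clock"])
```

```text
ros now [array([ 0.4376, -0.3031]), array([ 0.4374, -0.3004])]
grip 0.03433794718045074 [0.3 0.1 0.7] 39.875
0.03416243571468652 [ 0.1  0.2 -1. ]
down [-0.4 -0.6 -0.1]
t 45.5583
47.6
```

View pics/t5.png

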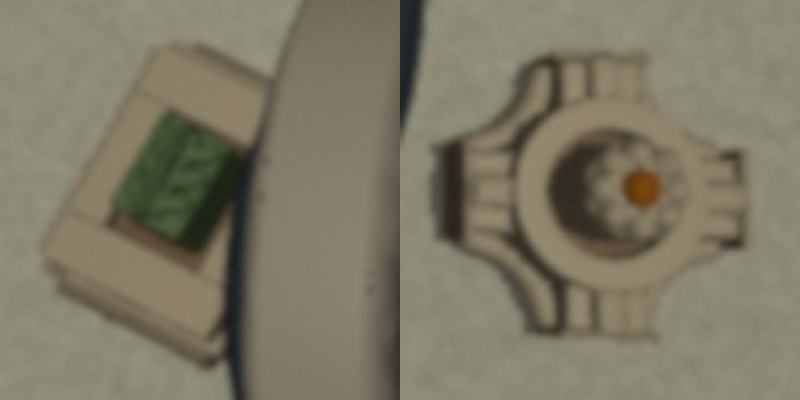

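View pics/s5.png

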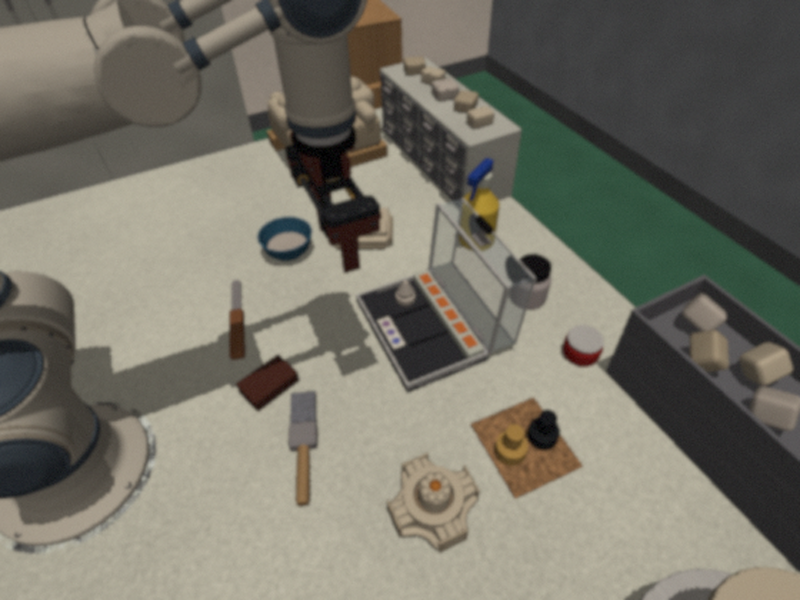

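Rosette and leaf both look flat in their seats, and the finial and both weights stand where they should. Closing the cover and checking the leaf's position numerically.

Run:
```python
from cov import *
T=pickle.load(open("top0.pkl","rb"))
print("leaf",[bp(T,181/4.444+90,177/4.444+150,z,1)[:2].round(4) for z in(.064,.07)],"ros",bp(T,242/4.444+390,188/4.444+225,.071,1)[:2])
r.reach(bar(1.69)+up+[0,0,.05],O)
r.servo_line(bar(1.69)+up,speed=.1); r.grab(25); print(r.sense()["opening"])
swing(1.69,-.012)
f=r.sense()["contact_force"];print(f)
if f[2]<15: r.servo_line(bar(-.012)+up-[0,0,.002],speed=.02);print(r.sense()["contact_force"])
r.let_go(); r.wait(.1); r.servo_line(bar(0)+up+[0,0,.1],speed=.2)
r.reach([.47,.0,.40],O)
s=r.snapshot("wrist");pickle.dump(s,open("w6.pkl","wb"));print(r.sense()["clock"])
cv2.imwrite("pics/w6.png",cv2.resize(s["frame"][:,:,::-1],(800,600),interpolation=cv2.INTER_CUBIC))
```

```text
leaf [array([0.5976, 0.265 ]), array([0.5961, 0.2629])] ros [ 0.4370095  -0.30071881]
0.0355255538242597
1.5 [-0.4  5.4 -2.1] 1.31 [-0.4  6.7 -4.2] 1.12 [ 0.5  6.7 -4.1] 0.93 [-0.   5.7 -3.5] 0.74 [-1.3  7.3 -3. ] 0.56 [-1.5  8.  -1.8] 0.37 [-0.1  7.7 -3.4] 0.18 [ 1.   8.2 -4.4] -0.01 [ 3.   8.8 -3. ] 0.03566420456630963 53.9667
[ 3.02924403  8.76499284 -3.03017544]
[-2.36709004  8.54741867  6.3219854 ]
56.4167
```

View pics/w6.png

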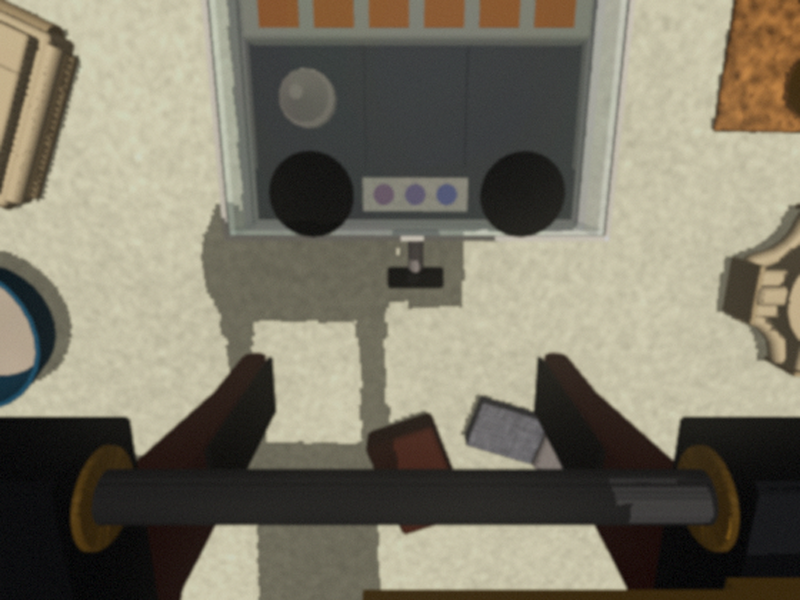

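Cover shut (upward reaction of about 6 N at the stop), pads clear at (312,194) and (523,194). Returning brass, then iron.

Run:
```python
from h import *
from station import r
W=pickle.load(open("w6.pkl","rb"));print("pads",bp(W,312,194,.077),bp(W,523,194,.077))
M=pose((.603,-.286,np.radians(-3.1)))
for mx,x,y in((-.028,.526,.0485),(.028,.5195,-.0715)):
    m=M(mx,0)
    pick(r,m[0],m[1],.052,up=.09)
    r.servo_line([m[0],m[1],.165+.163],speed=.15);print(r.sense()["opening"],r.sense()["contact_force"].round(1))
    place(r,x,y,.125+.002,via=.165,up=.08)
r.reach([.40,-.20,.42],O); r.wait(.2)
s=r.snapshot("top");pickle.dump(s,open("t7.pkl","wb"));f=s["frame"][:,:,::-1]
pickle.dump(r.snapshot("side"),open("s7.pkl","wb"))
cv2.imwrite("pics/t7.png",np.hstack([cv2.resize(f[150:240,90:180],(400,400),interpolation=cv2.INTER_CUBIC),cv2.resize(f[150:270,215:335],(400,400),interpolation=cv2.INTER_CUBIC)]));print(r.sense()["clock"])
```

```text
pads [0.52551681 0.04988506 0.077     ] [ 0.5189482  -0.06992504  0.077     ]
grip 0.025163997171157117 [0.2 0.6 0.1] 59.6583
0.02517855568854675 [ 0.4  0.7 -3.5]
down [-0.2 -0.1 -4. ]
t 64.875
grip 0.02517266010564373 [-0.   0.8  0.4] 68.25
0.025305983463285775 [-0.9  1.  -3. ]
down [ 0.5  0.4 -2.4]
t 73.0917
74.15
```

View pics/t7.png

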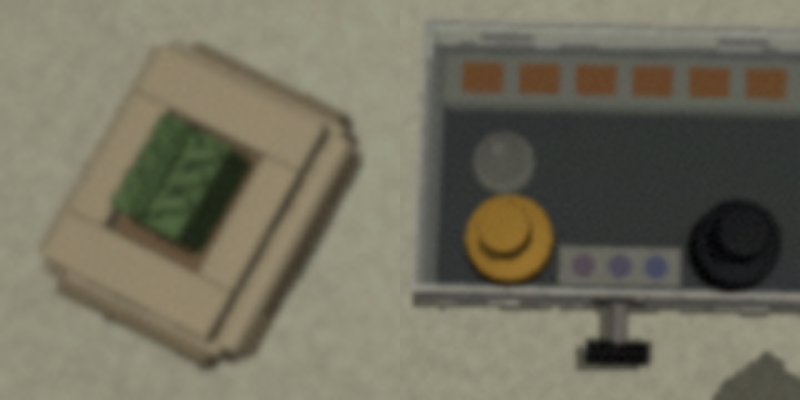

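Weights are back on their pads and the handle is down. My rough leaf estimate reads about 9 mm off in y, so I'll fit the leaf's outline in both views before handing in.

Run:
```python
from h import *
from scipy.optimize import minimize
rect=np.array([[23,17],[-23,17],[-23,-17],[23,-17]])/1000.
C=[pickle.load(open(n,"rb")) for n in("t7.pkl","s7.pkl")]
def synth(s,q):
    c,n=np.cos(q[2]),np.sin(q[2]);R=np.array([[c,n],[-n,c]])
    P=np.vstack([np.c_[rect*k@R+q[:2],np.full(4,z)] for z,k in((.04,1),(.062,1),(.071,.8))])
    uv=cv2.convexHull(((pj(s,P)+.5)*2-.5).astype(np.float32))
    m=np.zeros((840,1120),np.uint8);cv2.fillPoly(m,[np.round(uv*16).astype(np.int32)],255,shift=4,lineType=cv2.LINE_AA);return cv2.resize(m,(560,420),interpolation=cv2.INTER_AREA)/255.
q0=np.array([.598,.2745,np.radians(-27.8)])
for cs in([C[0]],[C[1]]):
    M=[]
    for s in cs:
        f=s["frame"].astype(float);k=(f[...,1]>f[...,0]*1.12).astype(float)
        k[cv2.dilate((synth(s,q0)>0).astype(np.uint8),np.ones((17,17)))==0]=0;M.append(k);print("mask px",k.sum(),"pred",synth(s,q0).sum())
    cost=lambda v:sum(((synth(s,v*[.01,.01,.1])-k)**2).sum()/max(k.sum(),1) for s,k in zip(cs,M))
    x0=q0/[.01,.01,.1];R=minimize(cost,x0,method="Nelder-Mead",options=dict(initial_simplex=np.vstack([x0]+[x0+.6*e for e in np.eye(3)])))
    q=R.x*[.01,.01,.1];print(q[:2].round(4),np.degrees(q[2]).round(1),R.fun,cost(x0))
w=[(s["frame"][170:235,95:165] if i==0 else s["frame"][130:180,225:285])[:,:,::-1].copy() for i,s in enumerate(C)]
```

```text
mask px 495.0 pred 592.4470588235295
[0.5999 0.2699] -27.3 0.161357426630783 0.2761954648367566
mask px 0.0 pred 260.52941176470586
[0.6032 0.2815] -24.0 240.50997308727412 250.57293348712037
```

The top view puts the leaf about 4 mm from seat centre, inside tolerance; the side view was blocked. One near look settles it.

Run:
```python
from h import *
from station import r
r.reach([.51,.26,.36],[180,0,0]); r.wait(.2)
s=r.snapshot("wrist");pickle.dump(s,open("w8.pkl","wb"))
f=cv2.resize(s["frame"][:,:,::-1],(800,600),interpolation=cv2.INTER_CUBIC)
q=np.array([.598,.2745]);a=np.radians(-27.8);R=np.array([[np.cos(a),np.sin(a)],[-np.sin(a),np.cos(a)]])
for h,z,col in(((29,23),.04,(0,0,255)),((23,17),.062,(255,0,0))):
    P=np.array([[h[0],h[1]],[-h[0],h[1]],[-h[0],-h[1]],[h[0],-h[1]]])/1000.@R+q
    cv2.polylines(f,[((pj(s,np.c_[P,np.full(4,z)])+.5)/.7-.5).round().astype(int)],True,col,1)
cv2.imwrite("pics/w8.png",f);print(r.sense()["clock"])
```

```text
76.1417
```

View pics/w8.png

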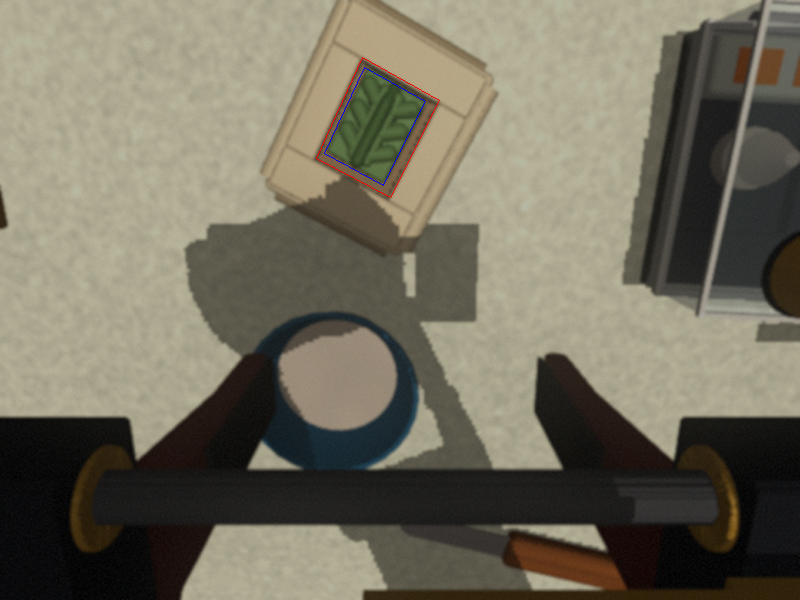

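The close view shows the leaf (375,125) filling its predicted outline, square and flat in the seat. The robot is clear of everything, so I'm handing in.

```bash
python3 -c "
from station import r
print(r.hand_in())"
```

```text
the job is handed in; nothing more can be done
None
```

The job is handed in at about 76 s of the 144 s allowed; the interface reports no verdict. In order, I set both weights on the cork mat, swung the cover up to about 1.69 rad and fitted the rosette and the leaf. I then shut the cover and stood both weights back on their own pads. The finial was never touched.

Last checks:
- **Leaf:** the close wrist view shows it flat and square in the oblong seat, matching the predicted outline. A coarser fit from the top camera put it about 4 mm off centre, and my first rough pixel reading about 10 mm off. Both are within the 12 mm limit, and I trust the close view. The side camera gave no reading of it.
- **Rosette:** within about 2 mm of the seat centre in the top view.
- **Cover:** the handle met its stop with about 6 N of upward reaction. I did not measure the cover angle itself, only judged it shut from that and the pictures.
- **Weights:** both released at the poses I picked them from. The pads measured within about 2 mm of those poses, and both weights look upright in the last top view.
- **Finial:** still standing in its well in the last pictures.

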